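# Open the latched guard and work the spring tester's two-stage key

## Robot

A 6-joint arm with a two-finger parallel gripper is mounted at the origin on the work surface. World frame = base frame: x ahead of the robot, y to its left, z up, the work surface at z = 0. Lengths are in m, angles in rad, forces in N, time in s.
With the tool pointing down it reaches from about 0.4 to 0.825 m from the base axis. Payload 7 kg.
Tool frame: the origin (TCP) lies at the centre of the arm's flange, where the gripper is bolted on; the fingertips stand 173 mm ahead of it and the grasp point (between the pads) lies 155 mm ahead of it; z points along the fingers, y is the line along which they close (so a half turn about z gives the same grasp; the last joint's range is limited). The gripper opens to 85 mm and grips with 20 to 120 N. Pads are 22 mm wide; open, the fingers measure 114 mm over their backs; the gripper's body (76 mm by 85 mm) begins 54 mm behind the grasp point. The pads swing forward as they close: fully open they stand 13 mm farther back than shut.
Start: joints at [1.527, 0.359, 0.012, 0, -1.224, -0.288], TCP at [0.22, 0.638, 0.405] pointing down, gripper open.
Joint ranges: [-3.07, 3.07], [-1.43, 2.12], [-1.02, 1.25], [-3.03, 1.67], [-3.05, -0], [-3.03, 3.03]. Speed limits (rad/s): [2.39, 2.39, 3.01, 3.14, 3.14, 3.14].

## Interface

Orientations are given as [roll, pitch, yaw] about the fixed x, y, z axes, in that order (R = Rz(yaw) Ry(pitch) Rx(roll)).
In Python, from rig import ctrl, set_gripper, kinematics, optics gives the robot as it stands. Calls block until the motion is done:
- ctrl.movep(position, orientation): joint-space move of the TCP to a pose.
- ctrl.line_to(position, orientation=None, velocity=0.15, f_stop=None): straight line of the TCP; orientation=None keeps the orientation; velocity is the mean speed in m/s. With f_stop (N) it stops when the force on the tool has changed by that much, and returns True; else False.
- ctrl.move_joints(angles): joint-space move.
- set_gripper(opening): opening from 0.0 (shut) to 1.0 (fully open); the grip force is fixed at half the most; returns when the fingers have stopped.
- ctrl.dwell(seconds).
- kinematics.inverse_kinematics(position, orientation): joint angles nearest the present ones, or None.
- optics.grab_frame(name): name is "scene" or "top" or "wrist"; returns a dict with "image" (384x512x3 uint8, blue, green, red), "camera_matrix" (3x3 intrinsics, pixels), "world_from_camera" (4x4, takes a point from camera to world coordinates). Camera axes: x right, y down, z forward; pixel columns grow to the right and rows downward; lengths in m; the calibration is good to about 2 mm. A picture is of the moment at which its call begins. There is no depth.
A pose or a line that the arm cannot do raises ctrl.Unreachable and nothing moves.
- ctrl.job_done(): hands the job in; it is judged then, once.
Readings, each from a call of its own:
- ctrl.current_time_s(): time.
- ctrl.current_qpos(): joint angles.
- ctrl.current_joint_vel(): joint speeds.
- ctrl.current_tau(): joint torques, N m.
- ctrl.current_tool_pos(): TCP position.
- ctrl.current_tool_rot(): TCP orientation.
- ctrl.current_force(): force on the tool from outside, world axes, zero at the start.
- ctrl.current_torque(): the same for the moment, N m.
- ctrl.current_grip_width(): opening from 0.0 (shut) to 1.0 (fully open).
- ctrl.current_grip_force(): force on a finger pad.
Only numpy, scipy, OpenCV 4.12 (cv2) and the standard library are available. Lean on these libraries where they do the work, as an engineer would, in place of code of your own. Each camera call takes 0.05 s, during which the arm holds its last target. There are 200 camera calls.

## Task

On the bench spring tester, lift the guard gate's gravity latch with its thumb lever and swing the gate wide open, about square to the console. Then half-press the round palm key behind it to its first click only, hold it there for about a second, and after that press it fully home. Let the key spring back, leave the gate standing wide open with nothing touching it, and do not push the things lying about out of place or knock them over.

Things in the scene. Friction and masses are not known exactly. Their poses are not given: they have to be found in the camera images.
- console: Grey wedge-shaped console of a bench spring tester, 300 wide, 220 deep, 154 mm tall at the back. Origin on the table plumb below the key's face centre; x level, from the front (gate side) to the back, z up. Its panel slopes 35 deg up to the back. Two gate posts, 16 mm thick, 180 tall, at x -60, y +-140 mm. Ledge at the back: x 98 to 175, z 154 mm.
- gate (a joint): Guard gate's opening in rad: 0 closed (in the console's plane x -60 mm), latched at the start; stop at 1.9. Steel frame with bars, 265 mm from hinge axis to free edge, 8 thick, from 30 to 160 mm above the table; hinged on the post at y -140. Its free edge swings out to the front. Turns lightly (0.06 N m friction) and stays where left.
- gate_hinge (a point): Point on the gate's upright hinge axis, 100 mm above the table (fixed; axes as the console's). Seen from above the gate opens counter-clockwise about it.
- latch (a joint): Gravity latch in rad: 0 down in its catch, stop at 0.35. Dark steel rocker on the gate's front, turning on a level pin 205 mm from the hinge axis, 150 mm above the table. Its bar reaches 90 mm past the pin into the catch on the other post and is clear above 0.15. Lowering the lever, 65 mm to the hinge side of the pin, lifts it (13 mm: 0.2 rad; 23 mm: stop). Under 2 N; falls back by weight.
- lever_top (a point): Middle of the top edge of the latch's thumb lever: an upright steel tab 50 mm long (y, along the gate), 12 thick (x, across the gate), 75 tall, rising above the gate's top rail (160 mm); its top is 233 mm above the table with the latch down. 16 mm in front of the gate's mid plane, 140 mm from the hinge axis; moves with gate and latch. Can be pinched across its thickness from above.
- key_face (a point): Centre of the face of the two-stage palm key: black round cap 64 mm across on the sloped panel behind the gate, 120 mm above the table at rest. z points straight out of the face, 35 deg from vertical, leaning to the console's front; the key moves along -z. At rest the face stands 28 mm off the panel and 16 mm above its 80 mm collar.
- hoop_mid (a point): Middle of the level bar of the console's guard hoop: a 12 mm round bar crossing above the key along the console's y, at x 18, z 210 mm, on legs at y +-140 mm. It is in the way of a gripper that comes straight down on the key.
- key_first (a joint): Travel of the key's first stage in m: 0 released, 0.007 at the first click (stop). Soft spring: 1.5 N at the start, 4 N at the click.
- key_second (a joint): Further travel of the key past the first click in m: 0 until more than 10 N is applied, 0.006 fully home (stop, 14 N). Springs back.
- jar: Bystander: screw-top glass jar, 68 mm wide, 85 mm tall, beside the console's left side (y+); origin under its centre.
- tappet: Bystander: upright steel valve tappet, 48 mm wide, 100 mm tall, beside the console's left side (y+), behind the jar; origin under its centre.
- spanner: Bystander: spanner, 170 mm, lying on the ledge at the back of the console; origin under its middle, x along it.
- carton: Bystander: cardboard carton 110 x 80 x 70 mm on the table; origin under its centre.
- distributor: Bystander: ignition distributor standing upright, 74 mm wide, 150 mm tall, brown cap with black towers; origin under its centre.
- screwdriver: Bystander: screwdriver, 200 mm, lying on the table; x along it.
- socket: Bystander: long steel socket, 32 mm wide, 60 mm tall, upright on the table; origin under its centre.

How it is judged:
By the outcome, as a careful person would: the job done as asked, in the order asked, and still so for the second after the job is handed in, with the robot touching nothing.
It also fails if it takes over 53 s, if anything falls off the work surface, if the arm or the gripper's body presses on something with over 40 N, if the wrist force passes 120 N, or if a joint passes its speed limit or range.

## Working session

There is one attempt and no reset: what is moved stays moved. The work goes in short steps, each a Python script; the robot and the scene stay as the last script left them, time stands still between calls to the robot, and variables do not carry over. Pictures are saved under pics/ and viewed, at most 10 in all, crops included, and the job is handed in when it is done.

```bash
ls; mkdir -p pics
python3 - <<'E'
from rig import ctrl, optics
import cv2, numpy as np
for n in ("scene","top"):
    f=optics.grab_frame(n); cv2.imwrite(f"pics/{n}0.png",cv2.resize(f["image"],(800,600),interpolation=cv2.INTER_CUBIC))
    print(n,f["camera_matrix"].round(1).tolist(),f["world_from_camera"].round(4).tolist())
print(ctrl.current_time_s(),ctrl.current_tool_rot())
E
```

```text
pics
scene [[470.4, 0.0, 257.4], [0.0, 470.4, 192.5], [0.0, 0.0, 1.0]] [[-0.6808, 0.429, -0.5936, 1.3298], [0.7324, 0.3973, -0.5529, 0.7569], [-0.0013, -0.8112, -0.5848, 0.9733], [0.0, 0.0, 0.0, 1.0]]
top [[399.8, 0.0, 259.5], [0.0, 399.8, 194.0], [0.0, 0.0, 1.0]] [[-0.0008, -0.9817, 0.1904, 0.264], [-1.0, 0.0004, -0.0019, 0.0119], [0.0018, -0.1904, -0.9817, 1.4772], [0.0, 0.0, 0.0, 1.0]]
0.1 [ 3.14012442e+00 -1.28551731e-04 -3.31928257e-01]
```

View pics/scene0.png

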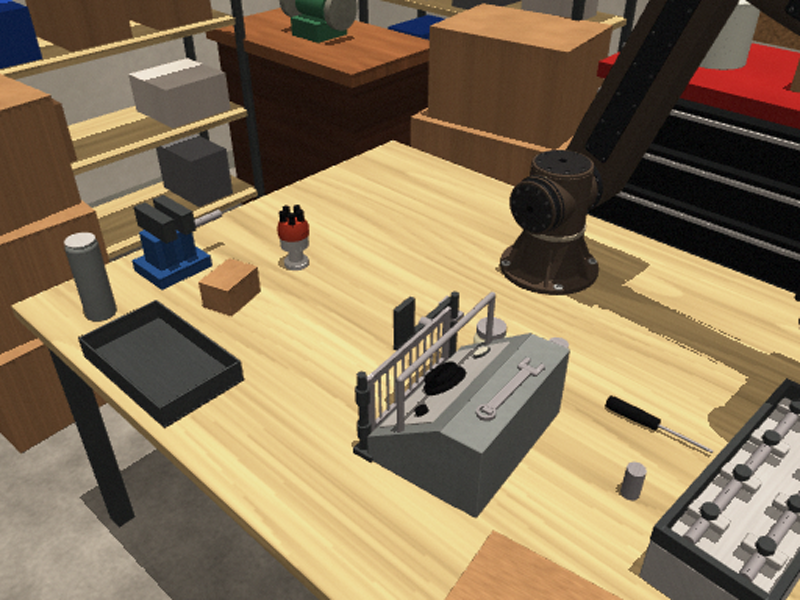

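View pics/top0.png

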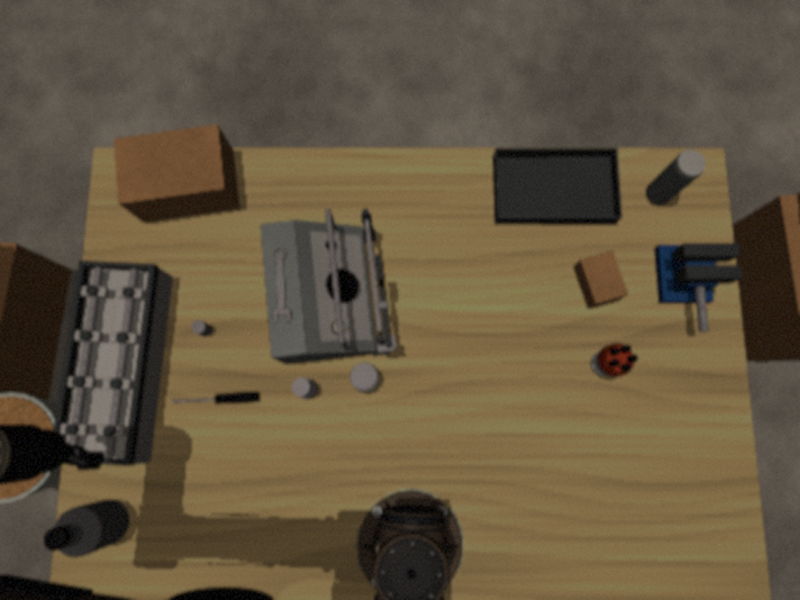

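The scene shows the console with its front facing world -y. In the top view the gate is at about (380,280), the key at (343,285), and the hinge end is far from the robot. Next I'll zoom in to measure.

Run:
```python
from rig import optics
import cv2, numpy as np
for n,(x,y,w,h,s) in {"top":(160,128,112,108,5.5),"scene":(215,175,160,120,5)}.items():
    im=np.mean([optics.grab_frame(n)["image"] for _ in range(4)],0)
    np.save(f"pics/{n}.npy",im)
    c=np.clip(im[y:y+h,x:x+w]*(1.5 if n=="top" else 1.0),0,255).astype(np.uint8)
    cv2.imwrite(f"pics/{n}1.png",cv2.resize(c,None,fx=s,fy=s,interpolation=cv2.INTER_CUBIC))
```

```text
(no output)
```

View pics/top1.png

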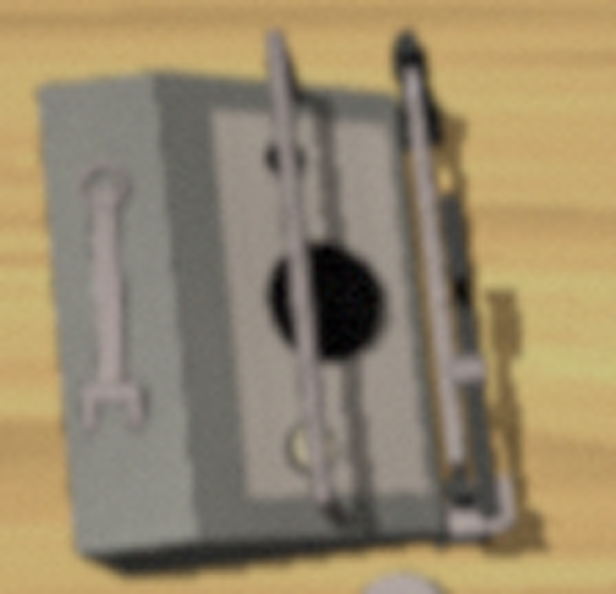

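View pics/scene1.png

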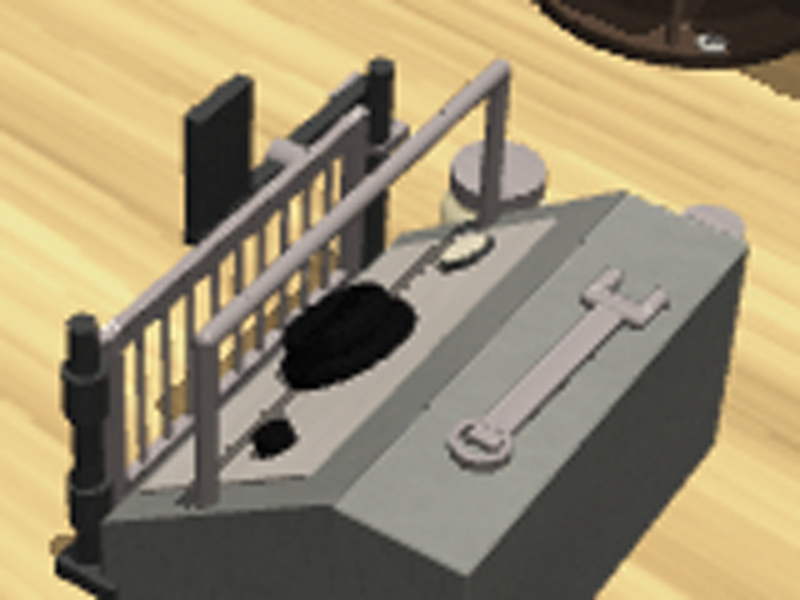

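Top crop: key at about (327,302), hoop from (274,33) to (333,518), ledge corners (40,85), (152,72), (78,550) and (195,540). Scene crop: lever tab upright at (218,160), posts at (82,320) and (380,65). Now I'll fit the console pose.

```bash
cat > fit.py <<'E'
from rig import optics, ctrl
import numpy as np
from scipy.optimize import least_squares
O={"top":(160,128,5.5,[((175,-150,154),(40,87)),((98,-150,154),(153,73)),((175,150,154),(79,550)),((98,150,154),(195,540)),((18,-140,214),(274,35)),((18,140,210),(333,515)),((-60,-140,180),(406,40))]),
"scene":(215,175,5,[((98,150,154),(625,192)),((175,150,154),(747,248)),((98,-150,154),(333,505)),((175,-150,154),(468,577)),((18,-140,210),(205,337)),((18,140,210),(502,70)),((-60,-140,180),(82,321)),((-60,140,180),(380,65))])}
F={n:optics.grab_frame(n) for n in O}
def proj(n,P):
    f=F[n];T=np.linalg.inv(f["world_from_camera"]);q=(f["camera_matrix"]@(T[:3,:3]@P.T+T[:3,3:])).T
    return q[:,:2]/q[:,2:]
def W(p,P):
    c,s=np.cos(p[2]),np.sin(p[2]);P=np.array(P,float)/1000
    return P@np.array([[c,-s,0],[s,c,0],[0,0,1]]).T+[p[0],p[1],0]
def res(p):
    r=[]
    for n,(x,y,s,L) in O.items():
        obs=np.array([(np.array(b)+.5)/s-.5+[x,y] for _,b in L]); r.append(proj(n,W(p,[a for a,_ in L]))-obs)
    return np.vstack(r).ravel()
s=least_squares(res,[0.6,0.15,1.5],loss='soft_l1')
print(s.x); print(res(s.x).reshape(-1,2).round(1).tolist())
H=W(s.x,[(0,0,120),(-60,-140,100),(-76,0,233),(18,0,210),(-60,140,0)]);print(H.round(3).tolist())
for n,(x,y,sc,_) in O.items(): print(n,((proj(n,H[[0,2]])-[x,y]+.5)*sc-.5).round().tolist())
# jar top / tappet top from top cam (jar z .085, tappet .1), carton etc
def back(n,u,z):
    f=F[n];d=f["world_from_camera"][:3,:3]@np.linalg.inv(f["camera_matrix"])@[*u,1];t=f["world_from_camera"][:3,3]
    return t+d*(z-t[2])/d[2]
for nm,u,z in [("jar",(365,377),.085),("tappet",(304,386),.1),("carton",(601,275),.07),("distr",(617,360),.15)]:
    print(nm,back("top",np.array(u)*.64,z).round(3))
E
python3 fit.py
```

```text
[0.57291469 0.13899422 1.69282521]
[[-0.5, -0.5], [1.2, -0.6], [-0.5, 1.3], [1.6, 0.3], [0.4, 0.6], [-1.5, -3.2], [0.4, 0.4], [0.1, -0.3], [0.9, -1.3], [-0.7, 0.1], [0.1, -0.1], [0.3, 0.8], [-0.4, -0.1], [0.0, 0.7], [0.1, 0.2]]
[[0.573, 0.139, 0.12], [0.719, 0.096, 0.1], [0.582, 0.064, 0.233], [0.571, 0.157, 0.21], [0.441, 0.062, 0.0]]
top [[344.0, 294.0], [457.0, 236.0]]
scene [[331.0, 312.0], [218.0, 97.0]]
jar [0.367 0.099 0.085]
tappet [0.346 0.231 0.1  ]
carton [ 0.603 -0.444  0.07 ]
distr [ 0.398 -0.441  0.15 ]
```

```bash
sed -i "s/,((18,140,210),(333,515))//" fit.py; python3 fit.py | head -3
cat > geo.py <<'E'
from rig import ctrl, set_gripper, kinematics, optics
import numpy as np
from scipy.spatial.transform import Rotation as R
P=np.load('pose.npy')
C=R.from_euler('z',P[2]); O=np.array([P[0],P[1],0])
def to_world(p,r): return O+C.apply(p), (C*r).as_euler('xyz')
DOWN=R.from_matrix(np.array([[0,1,0],[1,0,0],[0,0,-1]]).T)   # rows: tool x=+y_c, y=+x_c, z down
FLIP=R.from_euler('z',np.pi)
hinge=np.array([-.060,-.140,0])
def lever(theta,phi,up=0,flip=False,depth=.020):
    """TCP pose with the grasp point depth below the lever's top; rides with latch phi and gate theta."""
    pin=np.array([-.016,.205,.150])            # gate frame: origin hinge axis
    g=np.array([-.016,.140,.233-depth+.155])   # TCP, latch down
    Rx=R.from_euler('x',phi); Rz=R.from_euler('z',theta)
    p=hinge+Rz.apply(pin+Rx.apply(g-pin)); p[2]+=up
    return to_world(p, Rz*Rx*DOWN*(FLIP if flip else R.identity()))
n=np.array([-np.sin(np.radians(35)),0,np.cos(np.radians(35))])
def key(t,roll=0):
    """TCP pose with the fingertips t in front of the key's rest face."""
    zt=-n; yt=np.array([0,1.,0]); xt=np.cross(yt,zt)
    r=R.from_matrix(np.array([xt,yt,zt]).T)*R.from_euler('z',roll)
    return to_world(np.array([0,0,.12])+n*(.173+t), r)
E
python3 - <<'E'
import re,subprocess,numpy as np
o=subprocess.run(['python3','fit.py'],capture_output=True,text=True).stdout
np.save('pose.npy',eval(re.sub(r'\s+',',',o.split('\n')[0].replace('[ ','['))))
from geo import *
np.set_printoptions(precision=2,suppress=True)
for fl in (0,1):
  for a in [(0,0,.12),(0,0),(0,.25),(.3,.25),(.8,.25),(1.2,.25),(1.6,.25),(1.6,0),(1.6,0,.12)]:
    p,e=lever(*a,flip=fl); print(fl,a,p,kinematics.inverse_kinematics(p,e))
for ro in np.arange(4)*np.pi/2:
  for t in (.15,-.013):
    p,e=key(t,ro); print(round(ro,2),t,p,kinematics.inverse_kinematics(p,e))
E
```

```text
[0.57328039 0.13937006 1.69196618]
[[-0.6, -0.6], [1.1, -0.7], [-0.6, 1.2], [1.4, 0.2], [0.3, 0.5], [0.3, 0.3], [0.2, -0.2], [1.0, -1.1], [-0.7, 0.3], [0.0, 0.1], [0.2, 0.9], [-0.3, -0.0], [0.0, 0.8], [0.2, 0.3]]
[[0.573, 0.139, 0.12], [0.72, 0.097, 0.1], [0.582, 0.064, 0.233], [0.571, 0.157, 0.21], [0.442, 0.063, 0.0]]
0 (0, 0, 0.12) [0.58 0.06 0.49] [ 0.44  0.17 -0.06  0.   -1.34 -1.89]
0 (0, 0) [0.58 0.06 0.37] [ 0.44  0.24 -0.24  0.   -1.09 -1.89]
0 (0, 0.25) [0.63 0.07 0.35] [ 0.39  0.42 -0.02 -0.07 -1.37 -1.82]
0 (0.3, 0.25) [0.65 0.05 0.35] [ 0.38  0.43 -0.03  0.01 -1.35 -1.53]
0 (0.8, 0.25) [0.68 0.02 0.35] [ 0.35  0.46 -0.04  0.14 -1.28 -1.05]
0 (1.2, 0.25) [0.71 0.01 0.35] [ 0.34  0.48 -0.04  0.22 -1.2  -0.68]
0 (1.6, 0.25) [0.75 0.01 0.35] [ 0.33  0.51 -0.01  0.27 -1.11 -0.31]
0 (1.6, 0) [ 0.76 -0.04  0.37] [ 0.2   0.51  0.17  0.   -1.23 -0.05]
0 (1.6, 0, 0.12) [ 0.76 -0.04  0.49] [ 0.2   0.47  0.37  0.   -1.47 -0.05]
1 (0, 0, 0.12) [0.58 0.06 0.49] [ 0.44  0.17 -0.06  0.   -1.34  1.25]
1 (0, 0) [0.58 0.06 0.37] [ 0.44  0.24 -0.24  0.   -1.09  1.25]
1 (0, 0.25) [0.63 0.07 
[... 235 characters left out ...]
22 -1.2   2.46]
1 (1.6, 0.25) [0.75 0.01 0.35] [ 0.33  0.51 -0.01  0.27 -1.11  2.83]
1 (1.6, 0) [ 0.76 -0.04  0.37] None
1 (1.6, 0, 0.12) [ 0.76 -0.04  0.49] None
0.0 0.15 [ 0.6  -0.04  0.38] [-0.    0.32  0.07 -0.61 -1.44  0.24]
0.0 -0.013 [0.58 0.05 0.25] [ 0.14  0.41 -0.11 -0.68 -1.14  0.3 ]
1.57 0.15 [ 0.6  -0.04  0.38] [-0.    0.32  0.07 -0.61 -1.44 -1.33]
1.57 -0.013 [0.58 0.05 0.25] [ 0.14  0.41 -0.11 -0.68 -1.14 -1.27]
3.14 0.15 [ 0.6  -0.04  0.38] [-0.    0.32  0.07 -0.61 -1.44 -2.9 ]
3.14 -0.013 [0.58 0.05 0.25] [ 0.14  0.41 -0.11 -0.68 -1.14 -2.84]
4.71 0.15 [ 0.6  -0.04  0.38] [-0.    0.32  0.07 -0.61 -1.44  1.82]
4.71 -0.013 [0.58 0.05 0.25] [ 0.14  0.41 -0.11 -0.68 -1.14  1.87]
```

Run:
```python
from geo import *
import cv2
np.set_printoptions(precision=3,suppress=True)
ctrl.movep(*lever(0,0,.10)); set_gripper(.6)
print(ctrl.line_to(*lever(0,0,0),velocity=.08,f_stop=12), ctrl.current_time_s())
ims=[cv2.resize(optics.grab_frame("scene")["image"][100:300,160:400],(480,400))]
set_gripper(0); print(ctrl.current_grip_width(),ctrl.current_grip_force(),ctrl.current_force(),ctrl.current_time_s())
ctrl.line_to(*lever(0,.12)); ctrl.line_to(*lever(0,.25))
print(ctrl.current_force(),ctrl.current_time_s())
ims.append(cv2.resize(optics.grab_frame("scene")["image"][100:250,200:350],(400,400)))
cv2.imwrite('pics/grip.png',np.hstack([cv2.resize(ims[0],(400,400)),ims[1]]))
```

```text
False 5.0583
0.13474209104633456 60.23666739463806 [0.549 0.323 1.905] 5.5417
[0.062 0.673 1.819] 6.225
```

View pics/grip.png

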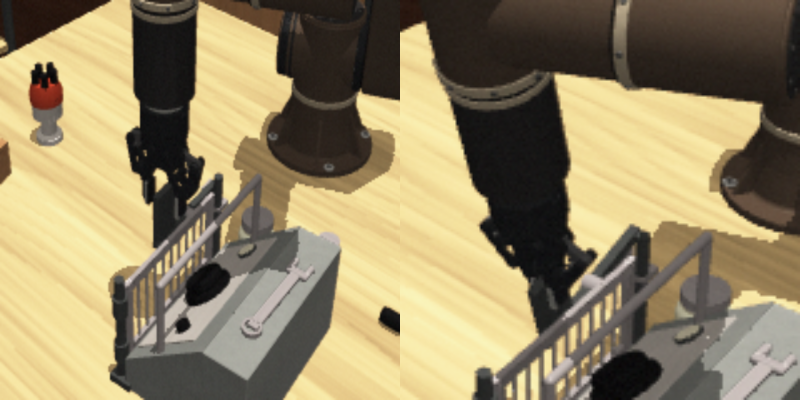

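The tab is pinched (about 11.5 mm) and the latch bar is tilted up above the catch post, at about (640,235). Next is the swing.

Run:
```python
from geo import *
import cv2
np.set_printoptions(precision=2,suppress=True)
for th in np.linspace(0,1.57,9)[1:]:
    ctrl.line_to(*lever(th,.25),velocity=.1); f=ctrl.current_force(); print(round(th,2),f,round(ctrl.current_grip_width(),3),ctrl.current_time_s())
    if np.linalg.norm(f)>40: break
ctrl.line_to(*lever(th,0),velocity=.12); print(ctrl.current_force(),ctrl.current_time_s())
cv2.imwrite('pics/swing.png',cv2.resize(optics.grab_frame("scene")["image"],(800,600)))
```

```text
0.2 [ 2.34  0.98 -2.25] 0.13 6.625
0.39 [ 3.48  1.99 -2.1 ] 0.131 6.975
0.59 [ 2.9   1.85 -1.69] 0.13 7.325
0.78 [ 3.06  1.63 -1.84] 0.131 7.675
0.98 [ 2.97  3.   -1.45] 0.132 8.025
1.18 [ 2.54  2.67 -2.57] 0.131 8.375
1.37 [ 2.84  2.63 -2.  ] 0.132 8.725
1.57 [ 3.41  2.78 -2.  ] 0.137 9.075
[ 1.18  2.34 -1.2 ] 9.7
```

View pics/swing.png

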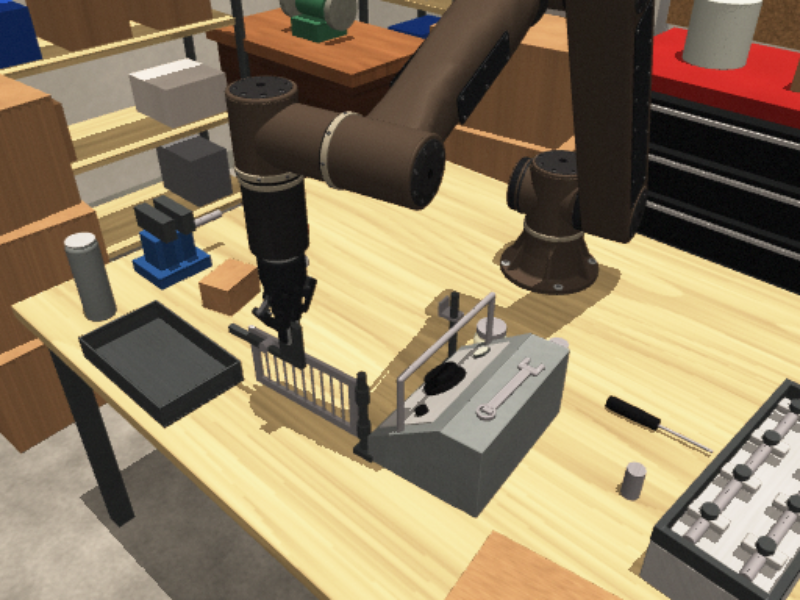

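The gate stands square to the console, swung from the far post at (360,400) out to (250,345). Nothing else has been disturbed. Now release and approach the key.

Run:
```python
from geo import *
np.set_printoptions(precision=3,suppress=True)
set_gripper(.6); ctrl.line_to(*lever(1.57,0,.12),velocity=.15)
set_gripper(0)
ctrl.movep(*key(.15,1.5708)); ctrl.line_to(*key(.02,1.5708),velocity=.1); ctrl.dwell(.3)
nw=C.apply(n); F=[]
for _ in range(10): F.append(ctrl.current_force()); ctrl.dwell(.02)
F=np.array(F); f0=F.mean(0); np.save('f0.npy',f0); print('base',f0,F.std(0),ctrl.current_time_s())
print('contact',ctrl.line_to(*key(-.006,1.5708),velocity=.008,f_stop=1.2))
t=(ctrl.current_tool_pos()-O)@nw-(.12*n[2]+.173); print('t',t,(ctrl.current_force()-f0)@nw,ctrl.current_time_s())
ctrl.dwell(.2);print((ctrl.current_force()-f0)@nw)
```

```text
base [0.039 0.236 0.096] [0.39  0.541 0.5  ] 14.7583
contact True
t -0.0006156055124035276 1.5893766558637066 17.0
2.2378209953928265
```

Run:
```python
from geo import *
nw=C.apply(n); f0=np.load('f0.npy')
def fn(k=8):
    s=[]
    for _ in range(k): s.append((ctrl.current_force()-f0)@nw); ctrl.dwell(.01)
    return np.mean(s)
tt=lambda:(ctrl.current_tool_pos()-O)@nw-(.12*n[2]+.173)
t=tt(); print(t,fn(20))
for i in range(30):
    t-=.001 if i<4 else .0003
    ctrl.line_to(*key(t,1.5708),velocity=.006)
    f=fn(); print(i,round(t*1e3,2),round(tt()*1e3,2),round(f,2),ctrl.current_time_s())
    if f>5.5 or t<-.0105: break
np.save('t.npy',t)
```

```text
-0.0007650803689343011 1.7128765142364206
0 -1.77 -1.82 2.07 17.75
1 -2.77 -2.78 2.74 18.1333
2 -3.77 -3.76 2.97 18.5167
3 -4.77 -4.75 3.27 18.9
4 -5.07 -5.06 3.41 19.2167
5 -5.37 -5.38 3.1 19.5333
6 -5.67 -5.66 3.34 19.85
7 -5.97 -5.95 3.8 20.1667
8 -6.27 -6.26 4.07 20.4833
9 -6.57 -6.56 4.0 20.8
10 -6.87 -6.76 4.99 21.1167
11 -7.17 -6.81 6.85 21.4333
```

The first click is reached at 6.9 N, inside the 4–10 N window. Hold there, then press home and retract.

Run:
```python
from geo import *
import cv2
nw=C.apply(n); f0=np.load('f0.npy')
tt=lambda:((ctrl.current_tool_pos()-O)@nw-(.12*n[2]+.173))*1e3
fn=lambda:np.mean([((ctrl.current_force()-f0)@nw,ctrl.dwell(.01))[0] for _ in range(8)])
ctrl.dwell(1.0); print('hold',tt(),fn(),ctrl.current_time_s())
print(ctrl.line_to(*key(-.021,1.5708),velocity=.01,f_stop=17)); print('home',tt(),fn(),ctrl.current_time_s())
ctrl.dwell(.3)
ctrl.line_to(*key(.005,1.5708),velocity=.04); ctrl.line_to(*key(.16,1.5708),velocity=.15); print(fn(),ctrl.current_time_s())
a=[cv2.resize(optics.grab_frame(k)["image"],(400,300)) for k in ("scene","top")]
cv2.imwrite('pics/end.png',np.hstack(a))
```

```text
hold -6.818393256360689 6.815577390870791 22.5
True
home -12.28930650665544 12.721245904390083 23.4083
-0.31234955402551423 25.5667
```

View pics/end.png

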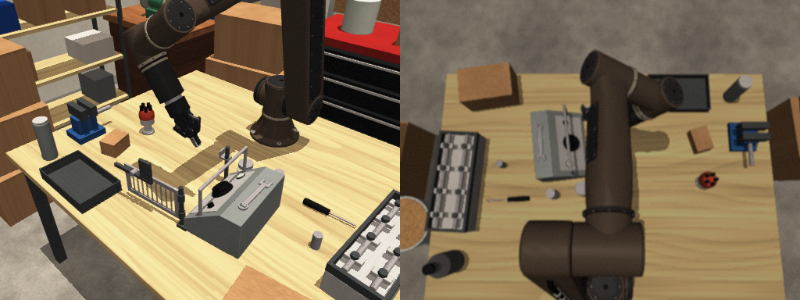

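The key sprang back and the gate stands open. The full press read only 12.7 N at 5.5 mm past the click, so it may have stopped just short of home. I'll repeat the key sequence and make certain of the end stop.

Run:
```python
from geo import *
nw=C.apply(n); r=1.5708
tt=lambda:round(((ctrl.current_tool_pos()-O)@nw-(.12*n[2]+.173))*1e3,2)
fn=lambda:np.mean([((ctrl.current_force()-f0)@nw,ctrl.dwell(.01))[0] for _ in range(8)])
ctrl.line_to(*key(.006,r),velocity=.12); ctrl.dwell(.2); f0=0
f0=fn()*nw
ctrl.line_to(*key(-.0062,r),velocity=.012)
t=-.0062
while True:
    f=fn(); print(tt(),round(f,2))
    if f>5.5 or t<-.0085: break
    t-=.0003; ctrl.line_to(*key(t,r),velocity=.006)
ctrl.dwell(1.1); print('hold',tt(),fn(),ctrl.current_time_s())
t=-.0125; ctrl.line_to(*key(t,r),velocity=.012)
for _ in range(15):
    f=fn(); print(round(t*1e3,1),tt(),round(f,2))
    if f>19: break
    t-=.0004; ctrl.line_to(*key(t,r),velocity=.008)
ctrl.dwell(.3); print('home',tt(),fn(),ctrl.current_time_s())
ctrl.line_to(*key(.005,r),velocity=.04); ctrl.line_to(*key(.16,r),velocity=.15); print(fn(),ctrl.current_time_s())
```

```text
-6.07 3.46
-6.48 3.59
-6.74 4.11
-6.79 5.95
hold -6.79 6.159269820050325 30.7167
-12.5 -11.3 12.38
-12.9 -11.65 12.8
-13.3 -11.99 13.04
-13.7 -12.35 13.04
-14.1 -12.73 13.58
-14.5 -12.93 14.67
-14.9 -13.02 16.85
-15.3 -13.05 19.15
home -13.07 18.85205275382273 33.9667
-0.09809049354021566 35.875
```

Run:
```python
from rig import ctrl
print(ctrl.job_done())
```

```text
the job is handed in; nothing more can be done
None
```

I unlatched the gate and left it standing open, square to the console. I ran the half-press, hold and full press twice, because the first full press may have stopped just short of home; the second reached the end stop at about 19 N. After the first press the picture showed the key sprung back and nothing out of place; I took no picture after the second, and handed in at 35.9 s.

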